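Settle the mirror plate on its three-point base

ROBOT

A 6-joint arm with a two-finger parallel gripper is mounted at the origin on the work surface. World frame = base frame: x ahead of the robot, y to its left, z up, the work surface at z = 0. Lengths are in m, angles in rad, forces in N, time in s.
With the tool pointing down it reaches from about 0.3 to 0.85 m from the base axis. Payload 5.4 kg.
Tool frame: the origin (TCP) lies midway between the tips of the shut fingers; the grasp point (between the pads) lies 19 mm behind it (bot.grip_point_offset is the distance from the TCP to the grasp point, in m); z points along the fingers, y is the line along which they close (so a half turn about z gives the same grasp; the last joint's range is limited). The gripper opens to 85 mm and grips with 20 to 120 N. Pads are 22 mm wide; open, the fingers measure 114 mm over their backs; the gripper's body (76 mm by 85 mm) begins 54 mm behind the grasp point. The pads swing forward as they close: fully open they stand 13 mm farther back than shut.
Start: joints at [1.111, 0.158, 1.597, -0, 1.386, -0.21], TCP at [0.142, 0.557, 0.231] pointing down, gripper open.
Joint ranges: [-2.91, 2.91], [-0.94, 2.29], [0.18, 2.7], [-1.29, 4.43], [0.17, 2.64], [-3, 3]. Speed limits (rad/s): [2.57, 2.57, 3.14, 3.14, 3.14, 3.14].

INTERFACE

Orientations are given as a unit quaternion [w, x, y, z].
In Python, from station import bot gives the robot as it stands.
- The arm moves only by the tool apply_moves, never from a script. Its argument "motion" is one flat list of numbers, 6 for each row, row after row: the shift along the world's x, y, z in m, then the turn, a rotation vector about the world's x, y, z in rad. A call has 1 to 10 rows; each row is the pose to reach, as a shift and turn from the pose commanded when the call began; what a row does not reach only later rows make up. A row lasts 1/12 s, in which the tool goes at most 41.7 mm and 7.16 degrees, less where a joint would pass 70% of its speed; a pose out of reach is approached as far as the arm can. A call with a gripper value outside its range is refused whole. "grip" is the opening, from 0 (shut) to 1 (fully open), set as the call begins (left out, the last holds). The fingers move at their own pace and stop on an object; "force" is the grip in N (left out, the last holds). Time passes only in rows, so rows that repeat a pose let the fingers close. It gives the time, the measured TCP pose, the force, the opening and the grip force at its end, in the units of the state.
- bot.get_obs(): the state, without advancing time (a new reading comes with each control period).
- bot.get_image(name): name is "scene" or "top" or "wrist"; returns a dict with "image" (384x512x3 uint8, red, green, blue), "z_map" (384x512 float32, m along the optical axis (not along the pixel's ray), 0 where there is no reading), "fx", "fy", "cx", "cy" (pixels), "pose" (4x4, takes a point from camera to world coordinates); the wrist camera has in their place "T_tool_cam" (4x4, takes a point from camera to tool coordinates, whose origin is the TCP and whose axes are the flange's). Camera axes: x right, y down, z forward; pixel columns grow to the right and rows downward; lengths in m; the calibration is good to about 2 mm. A picture is of the moment at which its call begins: read the wrist's pose just before it.
- bot.hand_in(): hands the job in; it is judged then, once.
Trained networks look in a picture, given as the dict that the camera call returned (one of the last four; its "shot" number tells which), for a name from the list of things; names that differ only in an ending like _2 or _b are one class to them, and where a whole thing is asked for, a point or a joint stands for the part that bears it (a point fixed in the world has none). Each returns a list of dicts, best first, with "confidence" (0 to 1); they miss things now and then, are a little off and sometimes report something else, mostly with a low value. They report only what shows in the picture. A call takes as long as a camera call. They do not tell look-alikes from the thing itself.
- bot.masks_of(picture, thing): "region" (384x512 bool, what is visible of it) and "location" ([column, row] in pixels, amid what is visible of it).
The state is a dict: "time": time; "qpos": joint angles; "qvel": joint speeds; "joint_torque": joint torques, N m; "position": TCP position; "orientation": TCP orientation; "force": force on the tool from outside, world axes, zero at the start; "wrist_torque": the same for the moment, N m; "width": finger opening in m; "grasp_force": force on a finger pad.
Only numpy, scipy, OpenCV 4.12 (cv2) and the standard library are available. Lean on these libraries where they do the work, as an engineer would, in place of code of your own. Each camera call takes 0.05 s, during which the arm holds its last target. There are 200 camera calls.

TASK

Pick up the mirror plate by its black handle and settle it on the three-point base, so that one ball foot sits fully home in the cone, one in the groove and the third on the low flat block, and the plate lies level. Feel for the seats gently: never force the sprung seat deck down, and leave the cactus, vial and socket where they are. Let go and leave the plate sitting there by itself.

Things in the scene. Friction and masses are not known exactly. Their poses are not given: they have to be found in the camera images.
- mirror_plate: Loose mirror plate, 0.27 to 0.47 kg: round aluminium plate, 124 mm across, 6 mm thick, top at z = 20 mm, on three 12 mm steel balls, standing on the bench. Origin: plate centre at the level of the balls' undersides; z up. A black block handle stands on its middle; a round mirror stands upright by the +x edge (x 40 to 46, y -24 to 24 mm, top at z = 69 mm). Balls and seats are polished and slippery.
- handle (a point): Middle of the black block handle, 45 mm above the plate's origin. The handle is 44 mm long along the plate's x, 16 mm wide along its y, and reaches from z = 20 to 58 mm: grasp it across y from above.
- mirror (a point): Centre of the mirror's disc: plate frame (40, 0, 44.5) mm. The glass faces the plate's +x.
- cone_foot (a point): Centre of the ball foot that belongs in the cone: plate frame (0, 50, 6) mm, straight out sideways from the handle. Looking down with the mirror on your right, it is the one at the top.
- groove_foot (a point): Centre of the ball foot that belongs in the groove: plate frame (-43.3, -25, 6) mm, on the side away from the mirror.
- flat_foot (a point): Centre of the ball foot that belongs on the flat block: plate frame (43.3, -25, 6) mm, on the mirror's side.
- base: Fixed three-point base: dark steel disc, 192 mm across, 16 mm high; origin at the centre of its underside. On it a grey 148 mm disc carries, on springs, the seat deck with three square steel blocks. IMPORTANT: disc and deck are clamped off centre and this is not measured: the cone lies 8 to 13 mm off point cone_nominal along +x, -x, +y or -y of the base (any of the four), and up to 6 mm across that.
- cone_nominal (a point): Where the cone would be were the deck central: base frame (0, 50, 52) mm. The true cone lies off this point (see base): find it by feel or sight. Its mouth is flush with the top of a 60 x 60 mm block, 52 mm above the bench when unloaded. Flanks at 45 degrees, mouth 12 mm across: a ball sinks 3.5 mm into it.
- groove_nominal (a point): Where the groove's middle would be were the deck central: base frame (-43.3, -25, 52) mm. The true one is shifted as the cone is, and the deck is also turned about the cone by up to 0.09 rad either way. A straight V groove pointing at the cone, through a 52 x 52 mm block as high as the cone's. Flanks at 45 degrees, mouth 12 mm wide: a ball sinks 3.5 mm into it.
- flat_nominal (a point): Where the flat block's middle would be were the deck central: base frame (43.3, -25, 48.5) mm; shifted and turned with the deck. The block is 42 x 42 mm and its flat top is 3.5 mm lower than the other two, so with all balls home the plate is level and its axes are parallel to the deck's.
- deck (a joint): How far the seat deck is pressed down on its springs (m): 0 unloaded, 0.008 at the stop. It moves only straight up and down and does not tilt or shift. Springs: 0.5 N, then 3 N per mm; the resting plate alone presses it about 1 mm. Past 0.005 (about 15 N) is forcing it.
- cactus: Small cactus in a terracotta pot, 56 mm across, 92 mm high; origin under the pot. Bystander.
- vial: Cork-topped glass vial, 24 mm across, 64 mm high, standing; origin under it. Bystander.
- socket: Chrome socket, 22 mm across, 30 mm high, standing; origin under it. Bystander.
Mind the look-alikes: they are no part of the job. What is shaped like the mirror_plate but green is not meant. Of the things that look like the base, the smaller one is meant.

How it is judged:
On the way:
1. the mirror plate is lifted above the height of the base (height (world z) of mirror_plate above 0.06 m), for 0.1 s.
At the end, for the whole second after the job is handed in: The mirror plate rests by itself on the deck, untouched and still, level within 0.025 rad, all three balls home (its origin 45 to 49.5 mm above the underside of the base), its centre within 22 mm of the base's and its axes within 0.13 rad of the base's (horizontal distance between mirror_plate and base below 0.022 m and angle between the x axis of mirror_plate and the x axis of base, either way round below 0.13 rad and angle between mirror_plate's own z axis and vertical below 0.025 rad and z of mirror_plate in the frame of base between 0.045 and 0.0495 m and value of joint deck above 0.0004 m and linear speed of mirror_plate below 0.01 m/s and contact force between the fingers and mirror_plate below 0.05 N).
It fails at once if the seat deck is forced down more than 5 mm (about 15 N) (value of joint deck above 0.005 m).
It fails at once if a bystander is moved by more than 20 mm (distance of any of cactus, vial, socket from where it was at the start of the episode above 0.02 m).
It also fails if it takes over 72 s, if anything falls off the work surface, if the arm or the gripper's body presses on something with over 40 N, if the wrist force passes 120 N, or if a joint passes its speed limit or range.

## Working session

There is one attempt and no reset: what is moved stays moved. The work goes in short steps, Python scripts to look and compute and a tool call to move; the robot and the scene stay as the last step left them, time stands still between calls to the robot, and variables do not carry over. Pictures are saved under pics/ and viewed, at most 10 in all, crops included, and the job is handed in when it is done.

Besides the shell and the picture viewer there is one more tool, called after ">>>" as name(argument=value, ...) on one line, values as JSON. apply_moves: Moves the arm, as the interface text tells. Its arguments: {"type":"object","properties":{"motion":{"type":"array","items":{"type":"number"}},"grip":{"type":"number"},"force":{"type":"number"}},"required":["motion"]}

```bash
mkdir -p pics; ls; cat > h.py <<'E'
from station import bot
import numpy as np, cv2
def cloud(p,pose=None):
    z=p["z_map"]; v,u=np.mgrid[:z.shape[0],:z.shape[1]]
    P=np.stack([(u-p["cx"])/p["fx"]*z,(v-p["cy"])/p["fy"]*z,z,np.ones_like(z)],-1)
    T=p["pose"] if pose is None else pose
    W=(P@np.asarray(T).T)[...,:3]; W[z==0]=np.nan
    return W
def tool(o):
    from scipy.spatial.transform import Rotation as R
    q=o["orientation"];T=np.eye(4);T[:3,:3]=R.from_quat([q[1],q[2],q[3],q[0]]).as_matrix();T[:3,3]=o["position"];return T
def wrist():
    o=bot.get_obs();p=bot.get_image("wrist");return p,cloud(p,tool(o)@np.asarray(p["T_tool_cam"]))
def save(n,im): cv2.imwrite("pics/"+n,np.ascontiguousarray(im[...,::-1]))
E
python3 - <<'E'
from h import *
a=bot.get_image("top");b=bot.get_image("scene")
W=cloud(a);np.save("top.npy",W)
save("a.png",np.vstack([np.hstack([a["image"],b["image"]])]) if 0 else cv2.resize(a["image"],(800,600)))
save("b.png",b["image"])
for p,n in((a,"top"),(b,"scene")):
  C=cloud(p)
  for t in("mirror_plate","handle","mirror","base","cactus","vial","socket"):
    for m in bot.masks_of(p,t):
      w=C[m["region"]]
      print(n,t,round(m["confidence"],2),np.round(m["location"]),m["region"].sum(),np.round(np.nanmedian(w,0),3),np.round(np.nanmax(w,0)-np.nanmin(w,0),3))
print(bot.get_obs())
E
```

```text
pics
top mirror_plate 0.83 [331. 146.] 1741 [ 0.738 -0.156  0.02 ] [0.12  0.126 0.071]
top mirror_plate 0.82 [342. 212.] 2099 [ 0.562 -0.162  0.02 ] [0.122 0.13  0.074]
top mirror_plate 0.57 [330. 292.] 2438 [ 0.385 -0.122  0.02 ] [0.123 0.128 0.076]
top handle 0.9 [343. 215.] 2105 [ 0.563 -0.163  0.02 ] [0.128 0.129 0.074]
top handle 0.85 [326. 292.] 2390 [ 0.385 -0.122  0.02 ] [0.127 0.13  0.074]
top handle 0.64 [334. 146.] 1776 [ 0.738 -0.156  0.02 ] [0.132 0.119 0.072]
top mirror 0.97 [328. 292.] 2419 [ 0.385 -0.121  0.02 ] [0.126 0.127 0.075]
top mirror 0.72 [333. 143.] 1817 [ 0.738 -0.157  0.02 ] [0.132 0.121 0.073]
top mirror 0.63 [342. 217.] 2076 [ 0.562 -0.162  0.02 ] [0.122 0.127 0.074]
top mirror 0.21 [189. 252.] 1759 [0.52  0.179 0.016] [0.191 0.194 0.058]
top base 0.72 [191. 248.] 1841 [0.517 0.179 0.016] [0.194 0.193 0.056]
top base 0.61 [161. 120.] 6907 [0.813 0.266 0.021] [0.26  0.244 0.031]
top base 0.39 [268. 251.] 98 [0.481 0.01  0.061] [0.026 0.025 0.068]
top cactus 0.77 [269. 129.] 497 [0.77  0.008 0.052] [0.081 0.06  0.096]
top vial 0.56 [269. 248.] 101 [0.481 0
[... 1290 characters left out ...]
': array([ 1.11091114e+00,  1.58384112e-01,  1.59698875e+00,  5.99949378e-06,
        1.38620614e+00, -2.10094299e-01]), 'qvel': array([-1.13677936e-03, -8.81271542e-04,  7.73201677e-04,  5.84594538e-05,
       -1.32187337e-03,  3.38569914e-04]), 'joint_torque': array([ 7.08616408e-04, -3.95973659e+01, -3.31691122e+01, -8.67306653e-05,
        3.38931586e-04, -1.53378784e-05]), 'position': array([0.14215091, 0.55713955, 0.23131372]), 'orientation': array([-5.40278183e-07,  1.24571538e-01,  9.92210629e-01,  7.41740887e-06]), 'force': array([-0.20466413, -0.58823745,  0.46894225]), 'wrist_torque': array([-0.01914438, -0.0463919 ,  0.0296678 ]), 'grasp_force': 0.0, 'width': 0.08525952760258172}
```

View pics/a.png

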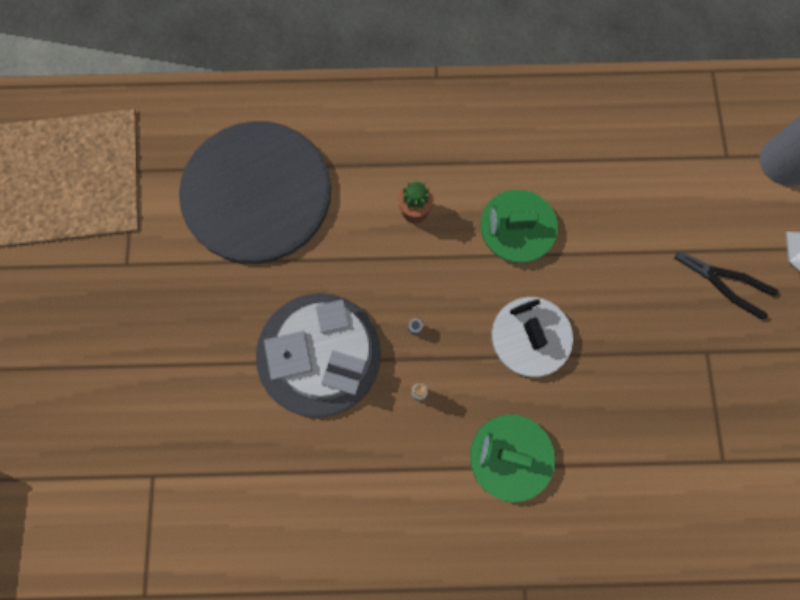

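View pics/b.png

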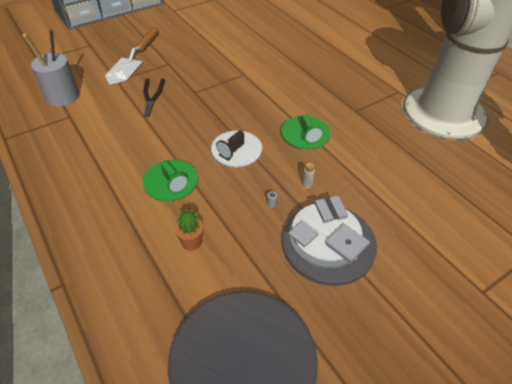

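The top view shows the white plate near (533,337) in the 800x600 picture, with its mirror up and slightly left of the handle. The small base is near (318,355): cone block at (288,355), flat block at (333,317), groove block at (345,372). The socket is at (415,325) and the vial at (419,392). The scene view agrees.

```bash
python3 - <<'E'
from h import *
W=np.load("top.npy")
x,y,z=W[...,0],W[...,1],W[...,2]
def sel(c,r,lo,hi): return W[(np.hypot(x-c[0],y-c[1])<r)&(z>lo)&(z<hi)]
h=sel((.562,-.162),.064,.053,.062); r=cv2.minAreaRect((h[:,:2]*1000).astype(np.float32)); print("handle",len(h),r, h[:,2].mean())
m=sel((.562,-.162),.064,.0635,.08); print("mirror",len(m),m.mean(0))
p=sel((.562,-.162),.07,.015,.024); print("plate",cv2.minEnclosingCircle((p[:,:2]*1000).astype(np.float32)))
b=sel((.55,.17),.12,.010,.022); print("base",cv2.minEnclosingCircle((b[:,:2]*1000).astype(np.float32)))
s=sel((.55,.17),.12,.044,.06); print(len(s),np.percentile(s[:,2],[5,25,50,75,95]))
mask=((np.hypot(x-.55,y-.17)<.12)&(z>.043)&(z<.06)).astype(np.uint8)
n,l,st,ce=cv2.connectedComponentsWithStats(mask)
for i in range(1,n):
  if st[i,4]>20:
    q=W[l==i]; print(st[i,4],q.mean(0),cv2.minAreaRect((q[:,:2]*1000).astype(np.float32)))
p,C=wrist();print(np.asarray(p["T_tool_cam"]).round(3),p["fx"])
E
```

```text
handle 153 ((576.0419311523438, -154.67880249023438), (69.52406311035156, 41.42361068725586), 6.556970119476318) 0.057310683521417244
mirror 28 [ 0.60427867 -0.15106591  0.06675095]
plate ((564.4981689453125, -165.97718811035156), 62.15378952026367)
base ((547.1355590820312, 163.45632934570312), 96.2118148803711)
1627 [0.04536837 0.04961885 0.05160086 0.05303765 0.05476896]
346 [0.59672293 0.13874169 0.04852789] ((595.5752563476562, 139.47303771972656), (52.88787078857422, 47.62845993041992), 15.77592658996582)
735 [0.54014465 0.2017001  0.05216131] ((544.6304931640625, 202.2056121826172), (81.64007568359375, 63.88222885131836), 11.109720230102539)
545 [0.51312705 0.12067173 0.05126065] ((514.9720458984375, 121.77997589111328), (55.84257888793945, 62.7488899230957), 72.93248748779297)
[[ 0.001 -0.961 -0.278  0.07 ]
 [ 1.     0.001  0.     0.001]
 [-0.    -0.278  0.961 -0.143]
 [ 0.     0.     0.     1.   ]] 266.62480552651164
```

>>> apply_moves(motion=[0.405,-0.394,-0.1,0,0,0.45,0.405,-0.394,-0.1,0,0,0.45,0.405,-0.394,-0.1,0,0,0.45,0.405,-0.394,-0.1,0,0,0.45,0.405,-0.394,-0.1,0,0,0.45,0.405,-0.394,-0.1,0,0,0.45,0.405,-0.394,-0.1,0,0,0.45,0.405,-0.394,-0.1,0,0,0.45,0.405,-0.394,-0.1,0,0,0.45,0.405,-0.394,-0.1,0,0,0.45])

```text
time: 1.68
position: [0.4298, 0.2771, 0.1606]
orientation: [0.0, -0.1, 0.995, 0.0]
force: [-0.1, 0.7, 1.1]
width: 0.0851
grasp_force: 0.0
```

>>> apply_moves(motion=[0.117,-0.114,-0.02,0,0,0,0.117,-0.114,-0.02,0,0,0,0.117,-0.114,-0.02,0,0,0,0.117,-0.114,-0.02,0,0,0,0.117,-0.114,-0.02,0,0,0,0.117,-0.114,-0.02,0,0,0,0.117,-0.114,-0.02,0,0,0])

```text
time: 2.27
position: [0.5452, 0.1649, 0.1405]
orientation: [-0.0, -0.1, 0.995, 0.0]
force: [-0.7, 0.4, 0.0]
width: 0.0854
grasp_force: 0.0
```

```bash
python3 - <<'E'
from h import *
o=bot.get_obs();print(o["position"],o["time"])
p,C=wrist();np.save("w1.npy",C);np.save("w1i.npy",p["image"])
save("c.png",cv2.resize(p["image"],(800,600)))
# ortho-rectify onto z=0.052 plane, 0.5mm/px, around base
T=tool(o)@np.asarray(p["T_tool_cam"]);np.save("w1T.npy",T)
K=np.array([[p["fx"],0,p["cx"]],[0,p["fy"],p["cy"]],[0,0,1]]);np.save("K.npy",K)
E
```

```text
[0.54523593 0.16487702 0.14047981] 2.2667
```

View pics/c.png

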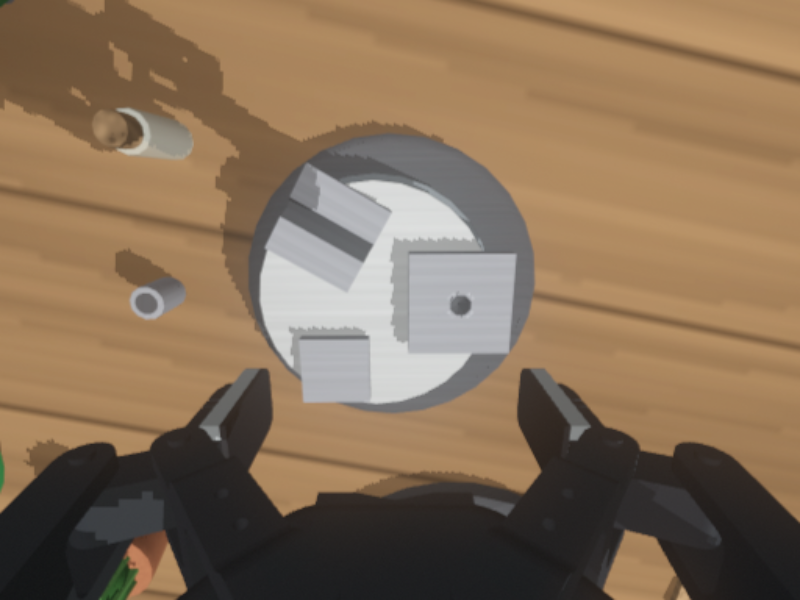

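The wrist view shows the cone hole at (460,305), the groove running from about (282,208) to (366,255), and the flat block centred near (336,370). I'll refine these and project them into the world frame.

```bash
cat >> h.py <<'E'
def onplane(uv,z,T,K):
    uv=np.atleast_2d(uv).astype(float); d=np.c_[uv,np.ones(len(uv))]@np.linalg.inv(K).T@T[:3,:3].T
    return T[:3,3]+d*((z-T[2,3])/d[:,2])[:,None]
E
python3 - <<'E'
from h import *
im=np.load("w1i.npy");T=np.load("w1T.npy");K=np.load("K.npy");C=np.load("w1.npy")
g=cv2.cvtColor(im,cv2.COLOR_RGB2GRAY)
s=1/1.5625
def corners(c):
    c=(np.array(c)*s-.2).astype(np.float32).reshape(-1,1,2)
    return cv2.cornerSubPix(g,c.copy(),(4,4),(-1,-1),(cv2.TERM_CRITERIA_EPS+cv2.TERM_CRITERIA_MAX_ITER,50,.01)).reshape(-1,2)
for n,c,z in(("cone",[(409,253),(516,253),(509,353),(409,352)],.052),("groove",[(307,164),(391,210),(348,291),(266,247)],.052),("flat",[(300,338),(369,336),(371,401),(303,403)],.0485)):
    k=corners(c);w=onplane(k,z,T,K)[:,:2];e=np.roll(w,-1,0)-w
    print(n,(k/s).round(1).tolist(),"mean",w.mean(0).round(4),"len",np.linalg.norm(e,axis=1).round(4),"ang",np.round(np.arctan2(e[:,1],e[:,0]),3))
# cone hole
u0,v0=int(460*s),int(305*s);P=g[v0-14:v0+15,u0-14:u0+15].astype(float)
bg=np.median(P);wt=np.clip(bg-15-P,0,30);vv,uu=np.mgrid[v0-14:v0+15,u0-14:u0+15]
c=(np.sum(wt*uu)/wt.sum(),np.sum(wt*vv)/wt.sum());print("cone px",c,onplane(c,.052,T,K),"area mm2",(wt>15).sum())
print("depth check cone block",np.nanmedian(C[int(270*s):int(290*s),int(430*s):int(500*s),2]),"flat",np.nanmedian(C[int(350*s):int(390*s),int(310*s):int(360*s),2]))
# groove: dark pixels inside groove block
q=np.zeros_like(g);cv2.fillConvexPoly(q,corners([(307,164),(391,210),(348,291),(266,247)]).astype(np.int32),1)
for thr in(60,75,90,105,120):
    ys,xs=np.nonzero((q>0)&(g<thr))
    if len(xs)>20:
        w=onplane(np.c_[xs,ys],.052,T,K)[:,:2].astype(np.float32);l=cv2.fitLine(w*1000,cv2.DIST_HUBER,0,.01,.01).ravel();n=np.array([-l[1],l[0]]);
        print(thr,len(xs),"dir",np.arctan2(l[1],l[0]),"pt",l[2:],"cone off line", n@(onplane(c,.052,T,K)[0,:2]*1000-l[2:]),"halfwidth",np.abs((w*1000-l[2:])@n).max())
# base disc: dark ring pixels
D=(np.abs(C[...,2]-.016)<.006)&(np.hypot(C[...,0]-.547,C[...,1]-.163)<.11)&(g<125)
ys,xs=np.nonzero(D);w=onplane(np.c_[xs,ys],.016,T,K)[:,:2]
print("base",len(xs),cv2.minEnclosingCircle((w*1000).astype(np.float32)))
E
```

```text
cone [[407.8999938964844, 252.60000610351562], [515.7000122070312, 253.10000610351562], [508.0, 352.3999938964844], [407.5, 352.3999938964844]] mean [0.5374 0.2025] len [0.0603 0.06   0.0603 0.0603] ang [ 1.766  0.204 -1.37  -2.936]
groove [[306.0, 161.60000610351562], [391.6000061035156, 211.0], [346.3999938964844, 292.1000061035156], [265.5, 249.60000610351562]] mean [0.5104 0.1206] len [0.0518 0.0526 0.0508 0.0531] ang [ 1.256 -0.317 -1.876  2.844]
flat [[299.70001220703125, 337.70001220703125], [369.1000061035156, 336.79998779296875], [370.0, 402.6000061035156], [302.5, 401.70001220703125]] mean [0.595  0.1383] len [0.0418 0.0444 0.0426 0.0432] ang [ 1.785  0.196 -1.386 -2.963]
cone px (np.float64(294.3088335996348), np.float64(194.93973978543713)) [[0.53756879 0.20258128 0.052     ]] area mm2 147
depth check cone block 0.05248204176692364 flat 0.04902729743517574
90 57 dir -0.23585752 pt [497.21487  98.62742] cone off line 110.50560126884396 halfwidth 11.3142605
105 664 dir 1.2874478 pt [508.27878  116.767944] cone off line -4.131037640751192 halfwidth 26.3813
120 835 dir 1.2075003 pt [509.50488 118.94596] cone off line 3.488204479721077 halfwidth 28.004196
base 6748 ((543.7916259765625, 162.59713745117188), 94.6659927368164)
```

>>> apply_moves(motion=[0.016,-0.327,0.02,0,0,0.18,0.016,-0.327,0.02,0,0,0.18,0.016,-0.327,0.02,0,0,0.18,0.016,-0.327,0.02,0,0,0.18,0.016,-0.327,0.02,0,0,0.18,0.016,-0.327,0.02,0,0,0.18,0.016,-0.327,0.02,0,0,0.18,0.016,-0.327,0.02,0,0,0.18,0.016,-0.327,0.02,0,0,0.18,0.016,-0.327,0.02,0,0,0.18])

```text
time: 3.15
position: [0.5616, -0.1627, 0.1612]
orientation: [0.0, -0.188, 0.982, -0.0]
force: [0.5, 0.7, 1.1]
width: 0.0854
grasp_force: 0.0
```

```bash
python3 - <<'E'
from h import *
o=bot.get_obs();print(o["position"],o["orientation"],o["time"],abs(o["qvel"]).max())
p,C=wrist();np.save("w2.npy",C);np.save("w2i.npy",p["image"]);np.save("w2T.npy",tool(o)@np.asarray(p["T_tool_cam"]))
save("d.png",cv2.resize(p["image"],(800,600)))
E
```

```text
[ 0.56163039 -0.16271222  0.16115289] [ 3.86171715e-04 -1.88217113e-01  9.82127366e-01 -8.53925720e-05] 3.15 0.05133568790074974
```

View pics/d.png

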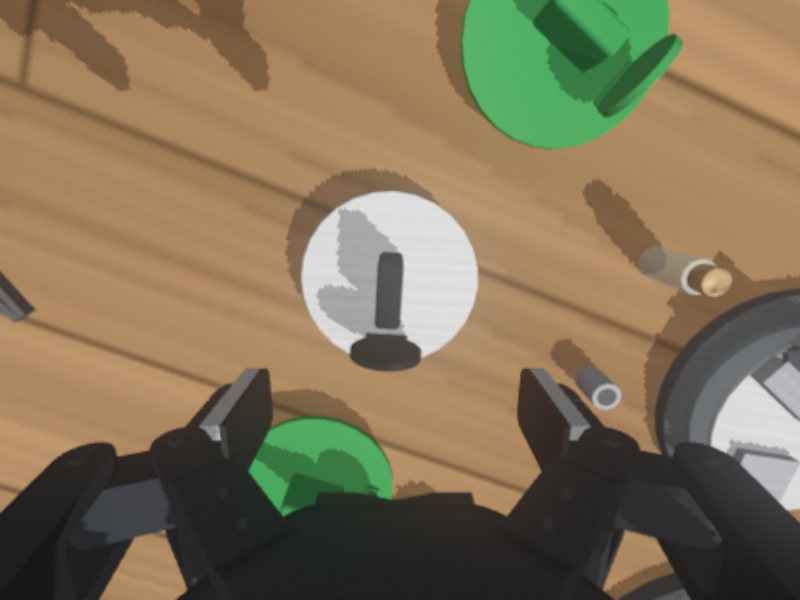

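The plate disc is centred near (390,277) in this view. The handle runs from (391,254) to (388,328) with the mirror below it, and nothing stands near the finger paths.

```bash
python3 - <<'E'
from h import *
im=np.load("w2i.npy");T=np.load("w2T.npy");K=np.load("K.npy");C=np.load("w2.npy")
g=cv2.cvtColor(im,cv2.COLOR_RGB2GRAY)
hsv=cv2.cvtColor(im,cv2.COLOR_RGB2HSV)
v,u=np.mgrid[:384,:512]
m=((hsv[...,1]<40)&(g>100)&(np.hypot(u-250,v-178)<64)).astype(np.uint8)
k=max(cv2.findContours(m,cv2.RETR_EXTERNAL,cv2.CHAIN_APPROX_NONE)[0],key=len).reshape(-1,2)
w=onplane(k,.020,T,K)[:,:2]*1000
from scipy.optimize import least_squares
f=least_squares(lambda p:np.hypot(*(w-p[:2]).T)-p[2],[562,-164,62],loss="soft_l1",f_scale=.5).x
print("plate",f)
h=(g<90)&(u>235)&(u<262)&(v>155)&(v<212)&(np.abs(C[...,2]-.058)<.006)
ys,xs=np.nonzero(h);w=(onplane(np.c_[xs,ys],.058,T,K)[:,:2]*1000).astype(np.float32)
print("handle",len(xs),w.mean(0),cv2.minAreaRect(w),(xs.min(),xs.max(),ys.min(),ys.max()))
l=cv2.fitLine(w,cv2.DIST_L2,0,.01,.01).ravel();print("yaw",np.arctan2(l[1],l[0]))
mm=(C[...,2]>.03)&(np.hypot(C[...,0]-.562,C[...,1]+.164)<.07)&(np.hypot(C[...,0]-.562,C[...,1]+.164)>.033)
q=C[mm];print("mirror",len(q),np.median(q,0))
l=cv2.fitLine((q[:,:2]*1000).astype(np.float32),cv2.DIST_HUBER,0,.01,.01).ravel();print("mirror dir",np.arctan2(l[1],l[0]),l)
E
```

```text
plate [ 561.52792524 -166.55476507   61.09717452]
handle 627 [ 560.74426 -167.18002] ((561.0389404296875, -167.0580596923828), (42.908287048339844, 13.97264289855957), 18.14240264892578) (np.int64(240), np.int64(256), np.int64(166), np.int64(209))
yaw 0.3185119
mirror 26503 [ 0.55845298 -0.14609188  0.23139811]
mirror dir -1.1883855 [ 3.7315825e-01 -9.2776769e-01  5.5392432e+02 -1.6508969e+02]
```

>>> apply_moves(motion=[-0.001,-0.004,-0.03,0,0,-0.06,-0.001,-0.004,-0.065,0,0,-0.06,-0.001,-0.004,-0.09,0,0,-0.06,-0.001,-0.004,-0.09,0,0,-0.06,-0.001,-0.004,-0.09,0,0,-0.06,-0.001,-0.004,-0.09,0,0,-0.06])

```text
time: 3.7
position: [0.5618, -0.1654, 0.0725]
orientation: [0.001, -0.16, 0.987, -0.001]
force: [-0.0, -0.5, -0.3]
width: 0.0852
grasp_force: 0.0
```

```bash
python3 - <<'E'
from h import *
o=bot.get_obs();print(o["position"],o["orientation"],o["force"],o["wrist_torque"],o["time"])
E
```

```text
[ 0.56180081 -0.16537588  0.07246888] [ 1.00903311e-03 -1.60415296e-01  9.87048871e-01 -6.63699519e-04] [-0.03218878 -0.50041827 -0.32279683] [-0.02723     0.00403465 -0.0608533 ] 3.7
```

>>> apply_moves(motion=[-0.0005,-0.0015,-0.025,0,0,0,-0.0005,-0.0015,-0.045,0,0,0,-0.0005,-0.0015,-0.045,0,0,0,-0.0005,-0.0015,-0.045,0,0,0])

```text
time: 4.03
position: [0.5607, -0.1676, 0.0269]
orientation: [0.0, -0.16, 0.987, -0.0]
force: [0.2, -0.2, 0.9]
width: 0.0851
grasp_force: 0.0
```

>>> apply_moves(motion=[0,0,0,0,0,0,0,0,0,0,0,0,0,0,0,0,0,0,0,0,0,0,0,0,0,0,0,0,0,0,0,0,0,0,0,0,0,0,0,0,0,0,0,0,0,0,0,0], grip=0, force=40)

```text
time: 4.7
position: [0.5604, -0.168, 0.0261]
orientation: [0.0, -0.159, 0.987, -0.0]
force: [-0.5, 0.7, 2.2]
width: 0.0157
grasp_force: 41.8
```

>>> apply_moves(motion=[0,0,0.02,0,0,0,0,0,0.05,0,0,0,0,0,0.085,0,0,0,0,0,0.1,0,0,0,0,0,0.1,0,0,0,0,0,0.1,0,0,0])

```text
time: 5.2
position: [0.5598, -0.1677, 0.1251]
orientation: [-0.0, -0.159, 0.987, 0.0]
force: [-1.4, 0.3, -4.9]
width: 0.0154
grasp_force: 41.0
```

>>> apply_moves(motion=[-0.001,0.025,0,0,0,-0.02,-0.003,0.065,0,0,0,-0.05,-0.005,0.105,0,0,0,-0.08,-0.007,0.145,0,0,0,-0.115,-0.009,0.185,0,0,0,-0.115,-0.01,0.225,0,0,0,-0.115,-0.012,0.265,0,0,0,-0.115,-0.014,0.3,0,0,0,-0.115,-0.014,0.321,0,0,0,-0.115,-0.014,0.321,0,0,0,-0.115])

```text
time: 6.03
position: [0.5429, 0.1573, 0.122]
orientation: [-0.003, -0.105, 0.994, 0.001]
force: [-0.1, -0.4, -3.6]
width: 0.0159
grasp_force: 41.0
```

>>> apply_moves(motion=[0,0,-0.01,0,0,0,0,0,-0.02,0,0,0,0,0,-0.02,0,0,0,0,0,-0.02,0,0,0,0,0,-0.02,0,0,0])

```text
time: 6.45
position: [0.5459, 0.1522, 0.1049]
orientation: [-0.001, -0.102, 0.995, -0.0]
force: [0.3, 0.0, -3.9]
width: 0.0156
grasp_force: 40.9
```

```bash
python3 - <<'E'
from h import *
o=bot.get_obs();print({k:o[k] for k in("position","orientation","force","wrist_torque","time","width","grasp_force")})
p,C=wrist();np.save("w3.npy",C);np.save("w3i.npy",p["image"]);np.save("w3T.npy",tool(o)@np.asarray(p["T_tool_cam"]))
save("e.png",cv2.resize(p["image"],(800,600)))
E
```

```text
{'position': array([0.54587129, 0.15220117, 0.10491871]), 'orientation': array([-6.16788261e-04, -1.01656024e-01,  9.94819417e-01, -1.38249284e-05]), 'force': array([ 0.34733371,  0.02449954, -3.92478699]), 'wrist_torque': array([-0.02826913,  0.01903458,  0.0284956 ]), 'time': 6.45, 'width': 0.015626887559570223, 'grasp_force': 40.94229698181152}
```

View pics/e.png

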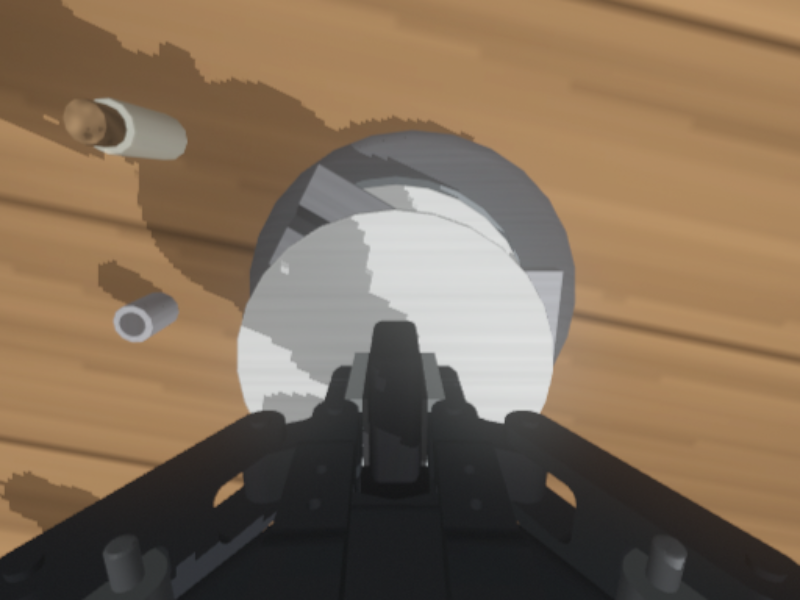

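The plate is held level over the base, its rim running from (238,350) over (400,210) to (553,350). I'll measure where it sits in the hand from that rim.

```bash
python3 - <<'E'
from h import *
from scipy.optimize import least_squares
im=np.load("w3i.npy");T=np.load("w3T.npy");K=np.load("K.npy");C=np.load("w3.npy")
for (a,b,c,d) in ((165,172,150,240),(215,225,165,185),(215,225,260,330),(140,150,200,300)):
    print("z",np.nanmedian(C[a:b,c:d,2]).round(4),end=" ")
pl=(np.abs(C[...,2]-.099)<.02).astype(np.uint8)&(C[...,2]>.08)
v,u=np.mgrid[:384,:512]
g=im.mean(2)
pl[(v>255)]=0; pl[(g<90)]=0
q=C[pl>0]; A=np.c_[q[:,0]-.547,q[:,1]-.154,np.ones(len(q))]
cf=np.linalg.lstsq(A,q[:,2],rcond=None)[0];print("tilt fit",cf)
k=max(cv2.findContours(pl,cv2.RETR_EXTERNAL,cv2.CHAIN_APPROX_NONE)[0],key=len).reshape(-1,2)
k=k[(k[:,1]<253)]
for z in(.097,.099,.101):
    w=onplane(k,z,T,K)[:,:2]*1000
    w=w[np.hypot(w[:,0]-547,w[:,1]-154)>57]
    f=least_squares(lambda p:np.hypot(*(w-p[:2]).T)-61.7,[547,154],loss="soft_l1",f_scale=.3);print(z,len(w),f.x,f.cost)
    c=f.x
E
```

```text
z 0.0987 z 0.099 z 0.0991 z 0.0989 tilt fit [0.00358044 0.00151909 0.099204  ]
0.097 325 [548.27153043 153.2297801 ] 6.540963093552821
0.099 325 [548.31729164 153.22309727] 15.428422196979492
0.101 325 [548.32337428 153.20686055] 41.31159594025685
```

>>> apply_moves(motion=[0,0.001,-0.012,0,0,0,0,0.001,-0.022,0,0,0,0,0.001,-0.022,0,0,0,0,0.001,-0.022,0,0,0,0,0.001,-0.022,0,0,0])

```text
time: 6.92
position: [0.546, 0.1542, 0.0834]
orientation: [-0.0, -0.102, 0.995, 0.0]
force: [0.5, -0.1, -4.3]
width: 0.0152
grasp_force: 40.9
```

>>> apply_moves(motion=[0,0,-0.001,0,0,0,0,0,-0.002,0,0,0,0,0,-0.003,0,0,0,0,0,-0.004,0,0,0,0,0,-0.0045,0,0,0,0,0,-0.0045,0,0,0,0,0,-0.0045,0,0,0])

```text
time: 7.5
position: [0.5461, 0.1542, 0.0791]
orientation: [-0.0, -0.102, 0.995, 0.0]
force: [0.3, 0.8, -3.5]
width: 0.0155
grasp_force: 40.9
```

>>> apply_moves(motion=[0,-0.001,0,0,0,0,0,-0.001,-0.001,0,0,0,0,-0.001,-0.002,0,0,0,0,-0.001,-0.002,0,0,0,0,-0.001,-0.002,0,0,0])

```text
time: 7.92
position: [0.546, 0.1532, 0.077]
orientation: [-0.0, -0.102, 0.995, -0.0]
force: [0.6, -1.0, -3.1]
width: 0.0155
grasp_force: 40.9
```

>>> apply_moves(motion=[0,0,-0.001,0,0,0,0,0,-0.0015,0,0,0,0,0,-0.0015,0,0,0,0,0,-0.0015,0,0,0])

```text
time: 8.25
position: [0.5461, 0.1532, 0.0756]
orientation: [-0.0, -0.102, 0.995, -0.0]
force: [0.3, -0.6, -4.4]
width: 0.0154
grasp_force: 41.0
```

>>> apply_moves(motion=[0,0,-0.0005,0,0,0,0,0,-0.001,0,0,0,0,0,-0.001,0,0,0,0,0,-0.001,0,0,0])

```text
time: 8.58
position: [0.5461, 0.153, 0.0747]
orientation: [-0.0, -0.102, 0.995, -0.0]
force: [-1.0, -1.3, -2.3]
width: 0.0156
grasp_force: 41.2
```

>>> apply_moves(motion=[0,0,-0.0005,0,0,0,0,0,-0.001,0,0,0,0,0,-0.001,0,0,0,0,0,-0.001,0,0,0])

```text
time: 8.92
position: [0.5461, 0.1531, 0.0738]
orientation: [-0.0, -0.102, 0.995, -0.0]
force: [-1.8, -2.5, 0.1]
width: 0.0153
grasp_force: 41.6
```

Contact has taken the plate's weight. A small side force pushes toward -x, -y, so I'll give way to it before letting go.

>>> apply_moves(motion=[-0.0003,-0.0004,0,0,0,0,-0.0006,-0.0008,0,0,0,0,-0.0006,-0.0008,0,0,0,0,-0.0006,-0.0008,0,0,0,0])

```text
time: 9.25
position: [0.5457, 0.1526, 0.0738]
orientation: [0.0, -0.102, 0.995, 0.0]
force: [-1.2, 0.7, -0.5]
width: 0.0154
grasp_force: 41.5
```

```bash
python3 - <<'E'
from h import *
for i in range(4):
  bot.get_image("wrist");o=bot.get_obs();print(o["position"],o["force"].round(2),o["wrist_torque"].round(3),o["time"])
E
```

```text
[0.54567647 0.15255046 0.07374816] [-0.95 -0.87 -0.42] [ 0.052  0.185 -0.042] 9.3
[0.54567601 0.15257219 0.07373901] [-0.21  1.42 -0.62] [ 0.086  0.138 -0.032] 9.35
[0.54569464 0.15255765 0.07375648] [-1.43  0.16  0.14] [ 0.019  0.09  -0.012] 9.4
[0.5456665  0.15252981 0.07373607] [-1.15 -0.4  -0.61] [ 0.084  0.07  -0.036] 9.45
```

>>> apply_moves(motion=[-0.0003,0,0,0,0,0,-0.0003,0,0,0,0,0,-0.0003,0,0,0,0,0,-0.0003,0,0,0,0,0,-0.0003,0,0,0,0,0,-0.0003,0,0,0,0,0], grip=0.5, force=20)

```text
time: 9.95
position: [0.5453, 0.1524, 0.0737]
orientation: [0.0, -0.102, 0.995, -0.0]
force: [-0.9, 0.5, 0.6]
width: 0.0429
grasp_force: 0.0
```

>>> apply_moves(motion=[0,0,0.015,0,0,0,0,0,0.045,0,0,0,0,0,0.085,0,0,0,0,0,0.12,0,0,0,0,0,0.12,0,0,0,0,0,0.12,0,0,0,0,0,0.12,0,0,0])

```text
time: 10.53
position: [0.5448, 0.1523, 0.193]
orientation: [-0.0, -0.102, 0.995, 0.0]
force: [0.4, 0.6, -1.1]
width: 0.0428
grasp_force: 0.0
```

```bash
python3 - <<'E'
from h import *
from scipy.optimize import least_squares
o=bot.get_obs();print(o["position"],o["force"],o["width"],o["time"])
p,C=wrist();im=p["image"];T=tool(o)@np.asarray(p["T_tool_cam"]);K=np.load("K.npy")
save("f.png",cv2.resize(im,(800,600)))
g=im.mean(2)
m=((np.abs(C[...,2]-.067)<.012)&(np.hypot(C[...,0]-.547,C[...,1]-.154)<.063)&(g>95)).astype(np.uint8)
q=C[m>0];A=np.c_[q[:,0]-.547,q[:,1]-.154,np.ones(len(q))]
r=least_squares(lambda c:A@c-q[:,2],[0,0,.067],loss="soft_l1",f_scale=.002).x;print("plane slope,z",r,len(q),"-> origin z",r[2]-.020)
# bench reference for bias
b=C[(g>0)&(np.abs(C[...,2])<.008)];print("bench z",np.median(b[:,2]))
k=max(cv2.findContours(m,cv2.RETR_EXTERNAL,cv2.CHAIN_APPROX_NONE)[0],key=len).reshape(-1,2)
w=onplane(k,.0675,T,K)[:,:2]*1000
f=least_squares(lambda p:np.hypot(*(w-p[:2]).T)-p[2],[547,154,62],loss="soft_l1",f_scale=.3).x;print("centre",f,"want 547.6 153.7")
E
```

```text
[0.54480661 0.15234072 0.19299669] [ 0.42518428  0.64634626 -1.11045627] 0.042832751558184404 10.5333
plane slope,z [0.00059862 0.00134134 0.06761248] 8980 -> origin z 0.04761248387435579
bench z 0.0004891950626314534
centre [547.42551875 153.50824069  60.8607846 ] want 547.6 153.7
```

View pics/f.png

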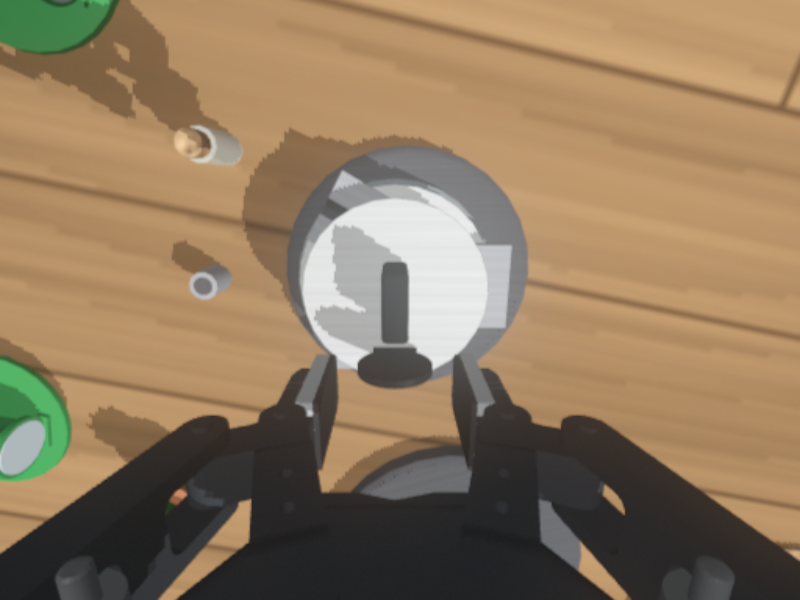

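The plate rests free and level: slope under 0.002, origin z about 47.5 mm, and centre within 0.3 mm of the seats' centre. The fingers are clear, and the vial at (205,145) and socket at (205,285) still stand. I'll hand it in.

```bash
python3 -c "
from station import bot
print(bot.hand_in())"
```

```text
the job is handed in; nothing more can be done
None
```

I set the mirror plate on the three-point base, let go and handed the job in at about 10.6 s. It sits level, with its origin about 47.5 mm up (inside the all-balls-home range) and its centre within 0.3 mm of the measured seat centre. The hand-in call gave no verdict.

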